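# Lock the battery cover of the kitchen scale with the coin key

### The job

The kitchen scale lies face down with a new battery in it. Take the yellow coin key out of the rack, put its coin into the slot of the round battery-cover lock and turn the lock about a quarter turn clockwise, until it is fully home at its stop. Then lift the key out and set it down gently on the white plate; leave the blue key where it is.

Things in the scene. Friction and masses are not known exactly. Their poses are not given: they have to be found in the camera images.
- coin_key: Yellow key, upright in wooden rack (top 42 mm high). Origin: underside centre of its shoulder (16x40x8 mm), which rests on the rack's top; z up. Above: flat handle 15 mm thick (x), 32 mm wide (y), up to z = 55 mm; grip it across x at about z = 28 mm. Below: brass coin, 5 mm thick (x), 31 mm wide (y), round edge down to z = -18 mm. Same after a half turn about z. 60 g. Lift 25 mm to clear the rack.
- lock_slot (a point): Centre of the slot's mouth, on the axis of the dark round lock (54 mm across) amid the underside of the white scale (150x190 mm, fixed). Level with the lock's top, 31.5 mm above the worktop; z up, x along the slot, turns with the lock. Slot 11 mm wide (17 mm at the bevelled mouth), 42 mm long, 14 mm deep, floor black. The coin has about 11 degrees of play in it either way.
- cover_lock (a joint): Angle of the lock in rad, growing clockwise seen from above: 0 fully open (slot points to the white mark on the cover), 1.5 fully locked, at a hard stop (slot points to the red mark). Starts at 0.05 to 0.25. It stays where it is left; friction about 0.06 N m.
- plate: White plate, 200 mm across, 23 mm high at the rim, flat inside (inner floor about 8 mm above the worktop), standing still on the worktop. Origin: centre of its underside.
- pin_key: Blue key with the same handle, shoulder and origin as the yellow one but a thin round steel pin, 8 mm across, in place of the coin; not for this lock. The two stand in the two slots of the rack (156x64 mm), 72 mm apart along their y, in either order; this one stays there.
Things that resemble listed ones, but are neither listed nor needed, are in the scene too. What is shaped like the plate but brown is not meant.

How it is judged:
On the way, in this order (a step that is already met when the one before it is completed fails the run):
1. the coin is in the slot (at least 5 mm deep, key over the lock's axis within 15 mm) and the lock is still open (horizontal distance between coin_key and lock_slot below 0.015 m and z of coin_key in the frame of lock_slot below 0.013 m and value of joint cover_lock below 0.6 rad), for 0.1 s.
2. the lock has been turned home (beyond 1.25 rad) with the coin in the slot (horizontal distance between coin_key and lock_slot below 0.018 m and z of coin_key in the frame of lock_slot below 0.016 m and value of joint cover_lock above 1.25 rad), for 0.1 s.
3. the gripper holds the key low over the plate (coin's edge less than about 50 mm above it) (horizontal distance between coin_key and plate below 0.08 m and height (world z) of coin_key below 0.078 m and contact force between the fingers and coin_key above 0.3 N), for 0.05 s.
At the end, for the whole second after the job is handed in: The lock is home (beyond 1.25 rad of 1.5); the yellow key rests on the plate, standing or lying (its origin within 90 mm of the plate's centre and less than 55 mm above the worktop), at rest and released; the blue key still stands in the rack within 20 mm of where it was (value of joint cover_lock above 1.25 rad and horizontal distance between coin_key and plate below 0.09 m and height (world z) of coin_key below 0.055 m and linear speed of coin_key below 0.03 m/s and distance of pin_key from where it was at the start of the episode below 0.02 m and angle between pin_key's own z axis and vertical below 0.3 rad); the robot touches nothing.
It fails at once if the blue key is pulled out of the rack or knocked about (distance of pin_key from where it was at the start of the episode above 0.03 m).
It also fails if it takes over 48 s, if anything falls off the work surface, if the arm or the gripper's body presses on something with over 40 N, if the wrist force passes 120 N, or if a joint passes its speed limit or range.

### The arm

A 6-joint arm with a two-finger parallel gripper is mounted at the origin on a cart in front of the work surface, level with it; the furniture and walls round the work are solid. World frame = base frame: x ahead of the robot, y to its left, z up, the work surface at z = 0. Lengths are in m, angles in rad, forces in N, time in s.
With the tool pointing down it reaches from about 0.375 to 0.975 m from the base axis. Payload 3.8 kg.
Tool frame: the origin (TCP) lies on the centre line of the jaws, within the pads' length; the fingertips stand 8 mm ahead of it and the grasp point (between the pads) lies 11 mm behind it; z points along the fingers, y is the direction in which the jaws open and shut (so a half turn about z gives the same grasp; the last joint's range is limited). The gripper opens to 85 mm and grips with 20 to 120 N. Pads are 22 mm wide; open, the fingers measure 114 mm over their backs; the gripper's body (76 mm by 85 mm) begins 54 mm behind the grasp point. The pads swing forward as they close: fully open they stand 13 mm farther back than shut.
Start: joints at [1.147, 0.264, 1.604, -0, 1.274, -0.037], TCP at [0.255, 0.625, 0.239] pointing down, gripper open.
Joint ranges: [-2.63, 2.63], [-0.94, 2.18], [0.31, 2.57], [-1.31, 4.45], [0, 2.66], [-2.55, 2.55]. Speed limits (rad/s): [2.57, 2.57, 3.14, 3.14, 3.14, 3.14].

### API

Orientations are given as a rotation vector (axis times angle).
In Python, from workcell import * gives the robot as it stands.
- The arm moves only by the tool play_rows, never from a script. Its arguments are lists of equal length, an entry for each row: "slide": the shift along the tool's x, y, z in cm, a list of three; "delta_rot": the turn, a rotation vector about the tool's x, y, z in rad, a list of three. In form: {"slide": [[x, y, z], ...], "delta_rot": [[wx, wy, wz], ...]}. A call has 1 to 12 rows; each row is the pose to reach, as a shift and turn from the pose measured when the call began, along the tool's axes at that moment; what a row does not reach only later rows make up. A row lasts 1/12 s, in which the tool goes at most 41.7 mm and 7.16 degrees, less where a joint would pass 70% of its speed; a pose out of reach is approached as far as the arm can. A call with a gripper value outside its range is refused whole. "hand" is the opening, from 0 (shut) to 1 (fully open), set as the call begins (left out, the last holds). The fingers move at their own pace and stop on an object; "force" is the grip in N (left out, the last holds). Time passes only in rows, so rows that repeat a pose let the fingers close. It gives the time, the measured TCP pose, the force and the opening at its end, in the units of the state.
- read_state(): the state, without advancing time (a new reading comes with each control period).
- read_camera(name): name is "side" or "top"; returns a dict with "image" (384x512x3 uint8, red, green, blue), "depth" (384x512 float32, m along the optical axis (not along the pixel's ray), 0 where there is no reading), "fovy" (degrees; the focal length in pixels is half the picture's height over the tangent of half this angle, whatever the lens; pixels are square), "cx", "cy" (the principal point, pixels), "world_from_camera" (4x4, takes a point from camera to world coordinates). Camera axes: x right, y up, looking along -z (the intrinsics and any distortion apply to the point x, -y, -z); pixel columns grow to the right and rows downward; lengths in m; the calibration is good to about 2 mm. A picture is of the moment at which its call begins.
- finish_job(): hands the job in, once; it reports no verdict.
Trained networks look in a picture, given as the dict that the camera call returned (one of the last four; its "shot" number tells which), for a name from the list of things; names that differ only in an ending like _2 or _b are one class to them, and where a whole thing is asked for, a point or a joint stands for the part that bears it (a point fixed in the world has none). Each returns a list of dicts, best first, with "conf" (0 to 1); they miss things now and then, are a little off and sometimes report something else, mostly with a low value. They report only what shows in the picture. A call takes as long as a camera call. They do not tell look-alikes from the thing itself.
- spot_in(target, picture): "bbox" ([centre column, centre row, width, height] in pixels, round what is visible of it).
- landmark_of(target, picture): "at" ([column, row] in pixels: a listed point, or the origin of a listed thing).
The state is a dict: "time": time; "q": joint angles; "joint_vel": joint speeds; "joint_torque": joint torques, N m; "tool_pos": TCP position; "tcp_rot": TCP orientation; "wrist_force": force on the tool from outside, world axes, zero at the start; "torque": the same for the moment, N m; "width": opening from 0.0 (shut) to 1.0 (fully open).
Only numpy, scipy, OpenCV 4.12 (cv2) and the standard library are available. Lean on these libraries where they do the work, as an engineer would, in place of code of your own. Each camera call takes 0.05 s, during which the arm holds its last target.

## Working session

There is one attempt and no reset: what is moved stays moved. The work goes in short steps, Python scripts to look and compute and a tool call to move; the robot and the scene stay as the last step left them, time stands still between calls to the robot, and variables do not carry over. Pictures are saved under pics/ and viewed, and the job is handed in when it is done.

Besides the shell and the picture viewer there is one more tool, called after ">>>" as name(argument=value, ...) on one line, values as JSON. play_rows: Moves the arm, as the interface text tells. Its arguments: {"type":"object","properties":{"slide":{"type":"array"},"delta_rot":{"type":"array"},"hand":{"type":"number"},"force":{"type":"number"}},"required":["slide","delta_rot"]}

```bash
ls; mkdir -p pics; python3 - <<'E'
from workcell import *
import cv2,pickle
for n in ("top","side"):
    p=read_camera(n)
    pickle.dump(p,open(n+".pkl","wb"))
    cv2.imwrite(f"pics/{n}0.png",cv2.cvtColor(p["image"],cv2.COLOR_RGB2BGR))
    print(n,{k:v for k,v in p.items() if k not in("image","depth")})
    for t in ("coin_key","lock_slot","plate","pin_key","cover_lock"):
        try: print(t,landmark_of(t,p),spot_in(t,p))
        except Exception as e: print(t,e)
print(read_state())
E
```

```text
pics
top {'fovy': 46.23681182188085, 'cx': 247.95892323557035, 'cy': 184.7846530719108, 'world_from_camera': array([[ 1.70628471e-02,  9.97218796e-01, -7.25502074e-02,
         3.82211952e-01],
       [-9.99853704e-01,  1.71046207e-02, -4.55089742e-05,
         1.07558328e-01],
       [ 1.19556137e-03,  7.25403702e-02,  9.97364760e-01,
         1.60251874e+00],
       [ 0.00000000e+00,  0.00000000e+00,  0.00000000e+00,
         1.00000000e+00]]), 'shot': 1}
coin_key [{'at': [370.2, 195.1], 'conf': 0.37}] [{'bbox': [280.3, 180.6, 11.6, 14.5], 'conf': 0.54}, {'bbox': [368.8, 194.6, 10.0, 4.1], 'conf': 0.49}]
lock_slot [{'at': [280.0, 182.8], 'conf': 0.46}] [{'bbox': [278.5, 181.9, 11.3, 12.1], 'conf': 0.69}]
plate [{'at': [197.3, 176.2], 'conf': 0.67}, {'at': [123.0, 176.8], 'conf': 0.66}] [{'bbox': [195.4, 179.8, 56.6, 57.4], 'conf': 0.93}, {'bbox': [124.0, 177.8, 57.9, 54.8], 'conf': 0.81}]
pin_key [{'at': [346.0, 191.2], 'conf': 0.37}] [{'bbox': [275.4, 182.0, 12.0, 17.8], 'conf': 0.64}]
cover_lock it knows: coin_key, lock_slot, pin_key, plate
side {'fovy': 49.502013731692465, 'cx':
[... 918 characters left out ...]
ck it knows: coin_key, lock_slot, pin_key, plate
{'time': 0.9, 'q': array([ 1.14712340e+00,  2.63888804e-01,  1.60399297e+00, -3.22551602e-06,
        1.27369407e+00, -3.69364427e-02]), 'joint_vel': array([ 0.00049324,  0.00102474,  0.00229114,  0.00178189, -0.00143481,
       -0.00077984]), 'joint_torque': array([-3.90350006e-04, -5.15053797e+01, -3.67731321e+01, -5.30395141e-05,
        4.92417712e-04, -2.56218368e-05]), 'tool_pos': array([0.25461405, 0.62513793, 0.23929108]), 'tcp_rot': array([6.03702776e-01, 3.08303493e+00, 2.46067938e-05]), 'wrist_force': array([ 0.73722115,  0.24400382, -0.23452803]), 'torque': array([ 0.0285723 ,  0.02264519, -0.01011965]), 'width': 1.003272339381944}
```

```bash
python3 - <<'E'
import cv2,pickle,numpy as np
p=pickle.load(open("top.pkl","rb"));b=cv2.cvtColor(p["image"],cv2.COLOR_RGB2BGR)
cv2.imwrite("pics/topz.png",cv2.resize(b[130:250,90:410],None,fx=2.5,fy=2.5,interpolation=cv2.INTER_CUBIC))
cv2.imwrite("pics/topl.png",cv2.resize(b[140:220,240:320],None,fx=7,fy=7,interpolation=cv2.INTER_CUBIC))
cv2.imwrite("pics/topk.png",cv2.resize(b[160:220,320:400],None,fx=9,fy=9,interpolation=cv2.INTER_CUBIC))
p=pickle.load(open("side.pkl","rb"));b=cv2.cvtColor(p["image"],cv2.COLOR_RGB2BGR)
cv2.imwrite("pics/sidek.png",cv2.resize(b[200:290,310:410],None,fx=6,fy=6,interpolation=cv2.INTER_CUBIC))
cv2.imwrite("pics/sidel.png",cv2.resize(b[170:250,235:345],None,fx=7,fy=7,interpolation=cv2.INTER_CUBIC))
E
```

```text
(no output)
```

View pics/top0.png

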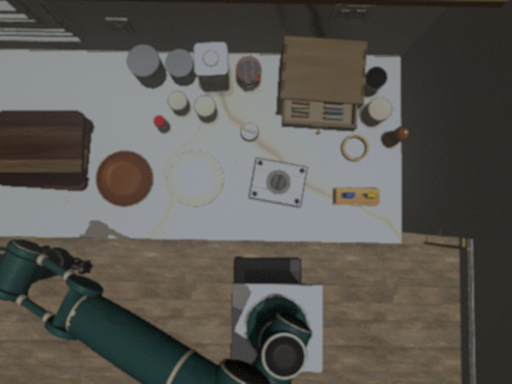

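View pics/side0.png

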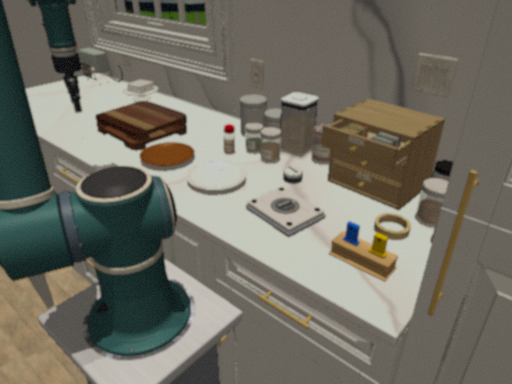

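View pics/topl.png

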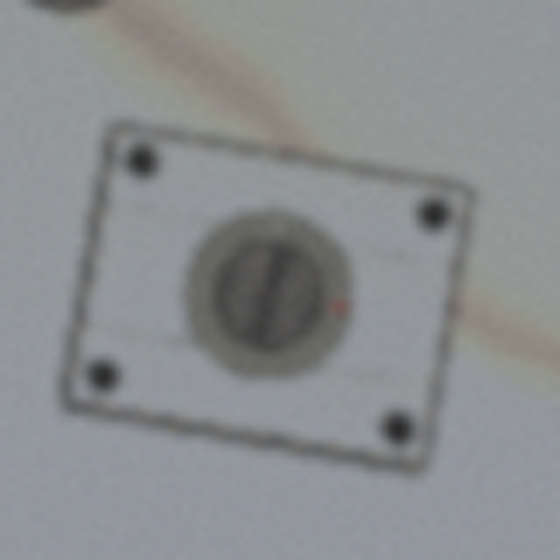

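View pics/topk.png

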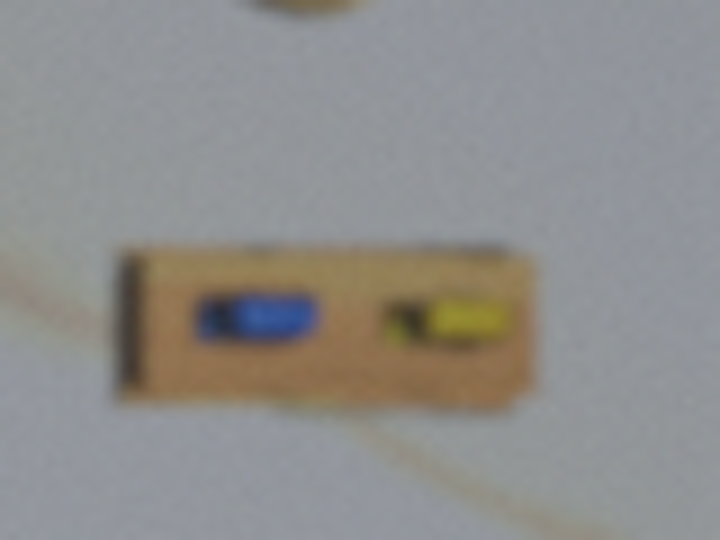

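View pics/sidek.png

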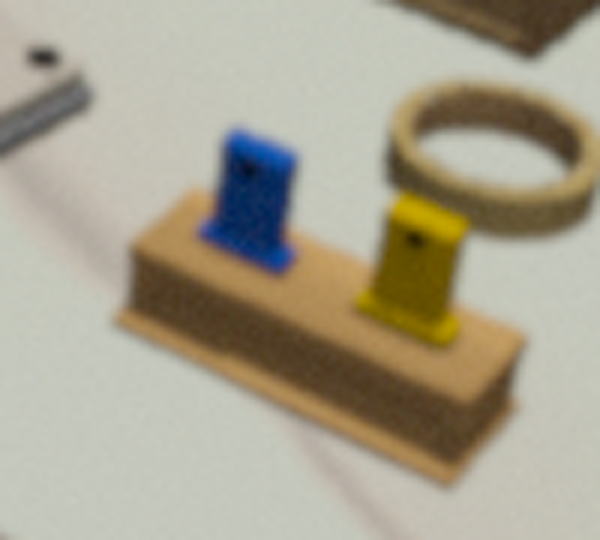

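View pics/sidel.png

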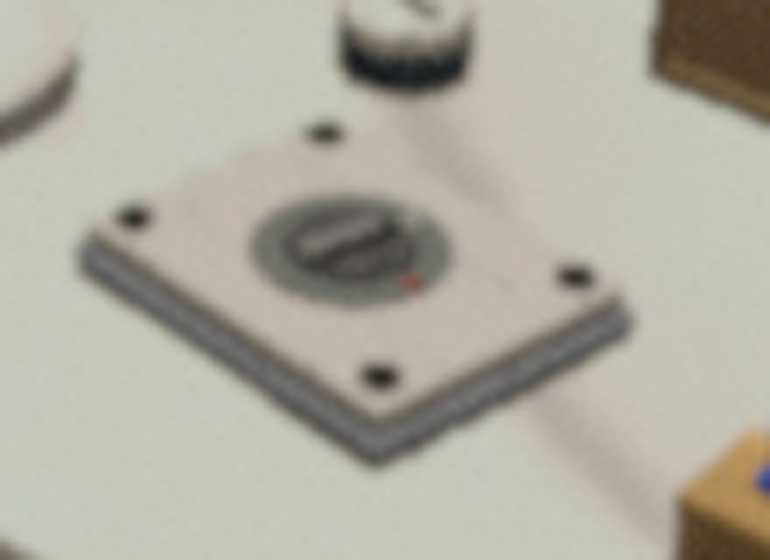

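```bash
cat > h.py <<'E'
import numpy as np,cv2
def K(p):
    f=p["image"].shape[0]/2/np.tan(np.radians(p["fovy"])/2); return f
def ray(p,uv,z):
    f=K(p);uv=np.atleast_2d(uv).astype(float);T=p["world_from_camera"]
    d=np.c_[(uv[:,0]-p["cx"])/f,-(uv[:,1]-p["cy"])/f,-np.ones(len(uv))]@T[:3,:3].T
    s=(z-T[2,3])/d[:,2];return T[:3,3]+d*s[:,None]
def cloud(p):
    v,u=np.mgrid[:384,:512];f=K(p);T=p["world_from_camera"];d=p["depth"]
    c=np.stack([(u-p["cx"])/f*d,-(v-p["cy"])/f*d,-d],-1);return c@T[:3,:3].T+T[:3,3]
def proj(p,P):
    T=p["world_from_camera"];f=K(p);c=(np.atleast_2d(P)-T[:3,3])@T[:3,:3]
    return np.c_[p["cx"]-f*c[:,0]/c[:,2],p["cy"]+f*c[:,1]/c[:,2]]
def rect(p,x0,x1,y0,y1,z,s): # image up=+x, left=+y ; s px/m
    X=x1-np.arange(int((x1-x0)*s))/s;Y=y1-np.arange(int((y1-y0)*s))/s
    g=np.stack(np.meshgrid(X,Y,indexing="ij"),-1).reshape(-1,2)
    m=proj(p,np.c_[g,np.full(len(g),z)]).reshape(len(X),len(Y),2).astype(np.float32)
    return cv2.remap(cv2.cvtColor(p["image"],cv2.COLOR_RGB2BGR),m[...,0],m[...,1],cv2.INTER_CUBIC)
E
python3 - <<'E'
import pickle;from h import *
t=pickle.load(open("top.pkl","rb"));s=pickle.load(open("side.pkl","rb"))
for p,n in((t,"top"),(s,"side")):
    C=cloud(p);im=p["image"].astype(int);R,G,B=im[...,0],im[...,1],im[...,2]
    win=np.zeros(R.shape,bool)
    if n=="top":win[180:210,330:390]=1
    else: win[210:280,325:400]=1
    y=win&(np.minimum(R,G)>B+50)&(G>0.8*R);b=win&(B>R+40)
    for m,k in((y,"yellow"),(b,"blue")):
        P=C[m];P=P[p["depth"][m]>0]
        print(n,k,m.sum(),np.argwhere(m).mean(0)[::-1],"z pct",np.percentile(P[:,2],[5,50,95]).round(4))
        for lo,hi in((.085,.105),(.055,.085),(.04,.055)):
            q=P[(P[:,2]>lo)&(P[:,2]<hi)]
            if len(q):print("  ",lo,len(q),q.mean(0).round(4),q.min(0).round(4),q.max(0).round(4))
    # table z
    print("table z",C[220,250] if n=="top" else C[215,225])
    for uv in ((278.4,182.0),) if n=="top" else ((284.8,205.9),): print("lock",ray(p,uv,.0315))
# side/top rectified on lock plane
for p,n in((t,"top"),(s,"side")):
    c=ray(t,(278.4,182.0),.0315)[0]
    cv2.imwrite(f"pics/rect_{n}.png",rect(p,c[0]-.06,c[0]+.06,c[1]-.06,c[1]+.06,.0315,4500))
print(c)
E
```

```text
top yellow 40 [371.325 194.825] z pct [0.0449 0.0959 0.0994]
   0.085 32 [ 0.4662 -0.3071  0.0968] [ 0.4608 -0.3194  0.0922] [ 0.4716 -0.2944  0.1039]
   0.055 2 [ 0.4589 -0.3193  0.0768] [ 0.4588 -0.3216  0.0749] [ 0.459  -0.3171  0.0788]
   0.04 4 [ 0.4626 -0.3033  0.0475] [ 0.4596 -0.3368  0.0453] [ 0.4676 -0.2903  0.0509]
top blue 33 [349.87878788 194.54545455] z pct [0.0925 0.0964 0.1015]
   0.085 32 [ 0.4646 -0.2344  0.0966] [ 0.4597 -0.2487  0.0914] [ 0.4702 -0.2211  0.1022]
table z [0.3734971  0.09824469 0.00054752]
lock [[0.50810285 0.00113839 0.0315    ]]
side yellow 342 [374.45321637 245.89181287] z pct [0.0054 0.041  0.0949]
   0.085 66 [ 0.4598 -0.3103  0.0928] [ 0.4538 -0.3244  0.0851] [ 0.4685 -0.2954  0.0969]
   0.055 49 [ 0.4557 -0.3108  0.0702] [ 0.4519 -0.3245  0.0553] [ 0.4613 -0.2935  0.0847]
   0.04 103 [ 0.4643 -0.298   0.0438] [ 0.4421 -0.3454  0.04  ] [ 0.485  -0.205   0.0546]
side blue 222 [351.91441441 232.94144144] z pct [0.0471 0.073  0.0953]
   0.085 67 [ 0.4585 -0.2387  0.0925] [ 0.453  -0.2522  0.0855] [ 0.4701 -0.224   0.0976]
   0.055 105 [ 0.4557 -0.2405  0.0701] [ 0.452  -0.2529  0.0556] [ 0.4604 -0.2266  0.0848]
   0.04 49 [ 0.4568 -0.2395  0.0495] [ 0.4523 -0.2552  0.0448] [ 0.4687 -0.2187  0.0547]
table z [ 0.38633088  0.12694118 -0.00214039]
lock [[ 0.49713795 -0.00542071  0.0315    ]]
[0.50810285 0.00113839 0.0315    ]
```

View pics/rect_top.png

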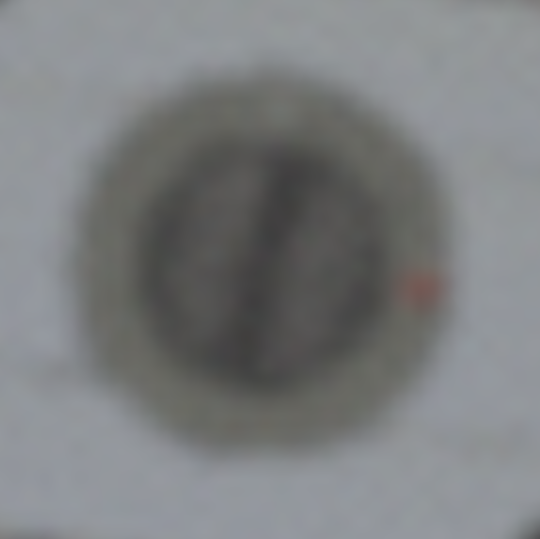

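View pics/rect_side.png

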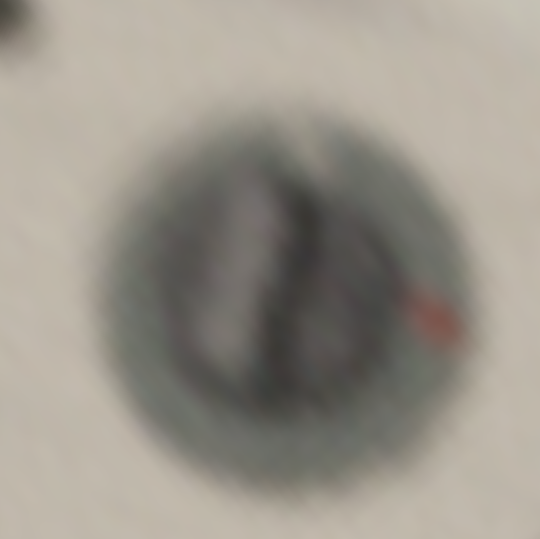

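Candidates: yellow key at top (371,195) / side (379,245), with the blue key at top (350,194) / side (352,233) beside it. The yellow one has the handle and shoulder described and sits on the -y side. The white plate is at top (195,180) and the brown dish at (124,178). The lock is at (278,182); the round knob at (250,132) is not the lock.

```bash
cat >> h.py <<'E'
from scipy.spatial.transform import Rotation as Ro
def plan(st,xyz,yaw): # yaw deg of tool y, tool down
    R=Ro.from_rotvec(st["tcp_rot"])
    s=R.inv().apply(np.array(xyz)-st["tool_pos"])*100
    a=np.radians(yaw);y=np.array([np.cos(a),np.sin(a),0]);z=np.array([0,0,-1.]);x=np.cross(y,z)
    T=Ro.from_matrix(np.c_[x,y,z]);return s.round(2),(R.inv()*T).as_rotvec().round(4)
def yaw(st):
    y=Ro.from_rotvec(st["tcp_rot"]).as_matrix()[:,1];return np.degrees(np.arctan2(y[1],y[0]))
E
python3 - <<'E'
from workcell import *;from h import *
s=read_state();print(s["time"],yaw(s))
print(plan(s,(.48,.1,.24),30));print(plan(s,(.463,-.308,.18),1.2))
E
```

```text
0.9 67.84168596604533
(array([-40.68, -40.13,  -0.07]), array([ 0.    , -0.    ,  0.6605]))
(array([-54.49, -78.56,   5.93]), array([ 0.    , -0.    ,  1.1631]))
```

>>> play_rows(slide=[[-40.7, -40.1, 0], [-40.7, -40.1, 0], [-40.7, -40.1, 0], [-40.7, -40.1, 0], [-40.7, -40.1, 0], [-40.7, -40.1, 0], [-40.7, -40.1, 0], [-40.7, -40.1, 0], [-40.7, -40.1, 0], [-40.7, -40.1, 0], [-40.7, -40.1, 0], [-40.7, -40.1, 0]], delta_rot=[[0, 0, 0.1], [0, 0, 0.2], [0, 0, 0.3], [0, 0, 0.4], [0, 0, 0.5], [0, 0, 0.6], [0, 0, 0.66], [0, 0, 0.66], [0, 0, 0.66], [0, 0, 0.66], [0, 0, 0.66], [0, 0, 0.66]], hand=1)

```text
time: 1.9
tool_pos: [0.4525, 0.1639, 0.2398]
tcp_rot: [1.57, 2.72, 0.002]
wrist_force: [0.7, 0.5, 0.1]
width: 1.001
```

```bash
python3 - <<'E'
from workcell import *;from h import *
s=read_state();print(s["time"],yaw(s),s["tool_pos"])
print(plan(s,(.463,-.308,.18),1.2))
E
```

```text
1.9 30.03502538158503 [0.45252077 0.16388815 0.23977367]
(array([-41.38, -22.72,   5.96]), array([ 1.300e-03, -1.000e-04,  5.033e-01]))
```

>>> play_rows(slide=[[-41.4, -22.7, 6], [-41.4, -22.7, 6], [-41.4, -22.7, 6], [-41.4, -22.7, 6], [-41.4, -22.7, 6], [-41.4, -22.7, 6], [-41.4, -22.7, 6], [-41.4, -22.7, 6], [-41.4, -22.7, 6], [-41.4, -22.7, 6], [-41.4, -22.7, 6], [-41.4, -22.7, 6]], delta_rot=[[0, 0, 0.05], [0, 0, 0.1], [0, 0, 0.15], [0, 0, 0.2], [0, 0, 0.25], [0, 0, 0.3], [0, 0, 0.35], [0, 0, 0.4], [0, 0, 0.45], [0, 0, 0.5], [0, 0, 0.503], [0, 0, 0.503]])

```text
time: 2.9
tool_pos: [0.4629, -0.3127, 0.1793]
tcp_rot: [2.199, 2.24, -0.0]
wrist_force: [-0.0, -0.1, 0.1]
width: 1.0
```

```bash
python3 - <<'E'
from workcell import *;from h import *
import pickle
s=read_state();print(s["time"],yaw(s),s["tool_pos"])
print(plan(s,(.463,-.308,.18),1.2),plan(s,(.463,-.308,.061),1.2))
for n in("side","top"):
    p=read_camera(n);pickle.dump(p,open(n+"1.pkl","wb"));b=cv2.cvtColor(p["image"],cv2.COLOR_RGB2BGR)
    o=p["image"]*0
    b2=b[110:280,290:430] if n=="side" else b[150:230,310:420]
    cv2.imwrite(f"pics/{n}1.png",cv2.resize(b2,None,fx=3.5 if n=="side" else 6,fy=3.5 if n=="side" else 6,interpolation=cv2.INTER_CUBIC))
    print(proj(p,s["tool_pos"]+[0,0,-.008]))
E
```

```text
2.9 1.0552810312172878 [ 0.46290418 -0.31267622  0.17934368]
(array([ 0.47,  0.02, -0.07]), array([ 0.0016,  0.0017, -0.0025])) (array([ 0.49, -0.  , 11.83]), array([ 0.0016,  0.0017, -0.0025]))
[[387.68951209 208.64460218]]
[[379.70054915 194.36723767]]
```

View pics/side1.png

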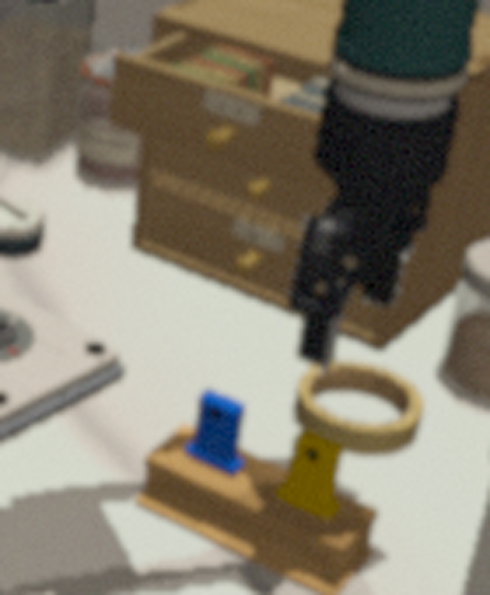

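View pics/top1.png

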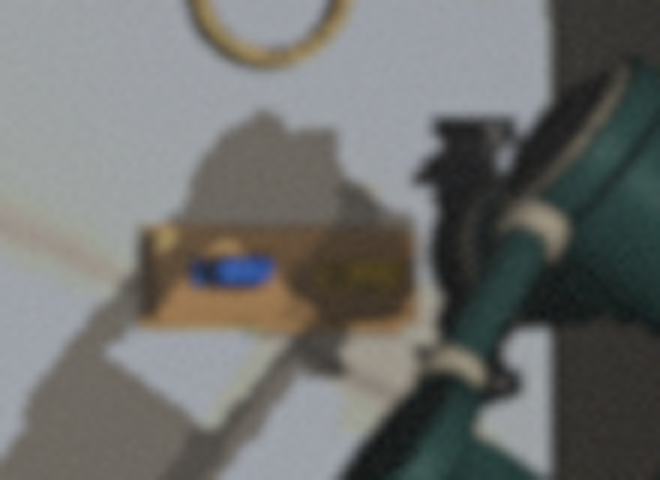

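```bash
cat > fit.py <<'E'
from h import *
import pickle
from scipy.optimize import minimize
def box(x0,x1,y0,y1,z0,z1): return np.array([[x,y,z] for x in(x0,x1) for y in(y0,y1) for z in(z0,z1)])
HB=box(-.0075,.0075,-.016,.016,.008,.055);SB=box(-.008,.008,-.02,.02,0,.008)
def mask(p,col,win,y):
    im=p["image"].astype(int);R,G,B=im[...,0],im[...,1],im[...,2]
    w=np.zeros(R.shape,bool);w[win]=1
    m=(np.minimum(R,G)>1.9*B+10)&(G>.82*R) if y else (B>1.6*R)
    return (m&w)
def render(p,x,y,z,a,ss=4):
    Rz=Ro.from_euler("z",a).as_matrix();o=np.zeros((384*ss,512*ss),np.uint8)
    for b in(HB,SB):
        q=proj(p,b@Rz.T+[x,y,z]);h=cv2.convexHull(((q+.5)*ss-.5).round().astype(np.int32));cv2.fillConvexPoly(o,h,255)
    return cv2.resize(o,(512,384),interpolation=cv2.INTER_AREA)/255.
def fit(p,m,x0,z,a):
    M=cv2.GaussianBlur(m.astype(float),(0,0),1)
    f=lambda v:((cv2.GaussianBlur(render(p,v[0],v[1],z,a),(0,0),1)-M)**2).sum()
    r=minimize(f,x0,method="Nelder-Mead",options=dict(initial_simplex=[x0,[x0[0]+.01,x0[1]],[x0[0],x0[1]+.01]],xatol=2e-4))
    return r.x,r.fun,(M**2).sum()
E
python3 - <<'E'
from fit import *
t=pickle.load(open("top.pkl","rb"));s=pickle.load(open("side.pkl","rb"))
for n,p,w in(("top",t,np.s_[185:205,335:385]),("side",s,np.s_[215:275,335:400])):
    for y,g in((1,[.463,-.309]),(0,[.463,-.237])):
        m=mask(p,None,w,y);print(n,y,m.sum(),fit(p,m,g,.042,.02))
        cv2.imwrite(f"pics/m_{n}{y}.png",cv2.resize(m[w].astype(np.uint8)*255,None,fx=8,fy=8))
E
```

```text
top 1 25 (array([ 0.46778577, -0.31592108]), np.float64(26.845730204141198), np.float64(13.971326641143605))
top 0 33 (array([ 0.46548657, -0.23778308]), np.float64(16.02172528540296), np.float64(18.888079183467443))
side 1 77 (array([ 0.47151837, -0.30691321]), np.float64(225.78339718616732), np.float64(38.24579175667384))
side 0 219 (array([ 0.46094922, -0.23766406]), np.float64(58.62627875558115), np.float64(184.4504779316922))
```

```bash
python3 - <<'E'
import cv2,numpy as np
a=[cv2.imread(f"pics/m_side{k}.png") for k in(0,1)]
cv2.imwrite("pics/mm.png",cv2.resize(np.hstack(a),None,fx=.75,fy=.75))
E
```

```text
(no output)
```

View pics/mm.png

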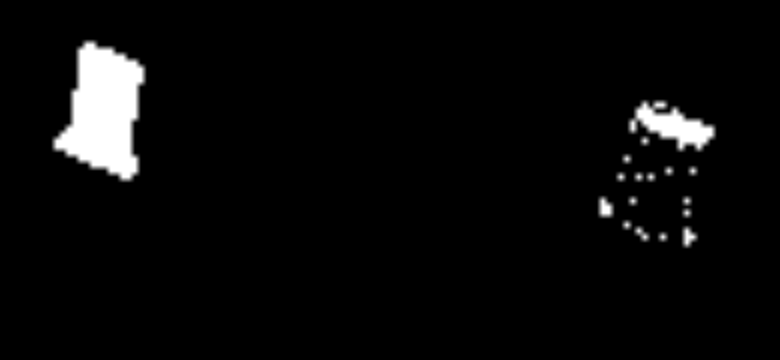

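>>> play_rows(slide=[[0.27, 0.1, 3], [0.27, 0.1, 6.5], [0.27, 0.1, 9.5], [0.27, 0.1, 11], [0.27, 0.1, 11.8], [0.27, 0.1, 11.8], [0.27, 0.1, 11.8]], delta_rot=[[0, 0, 0], [0, 0, 0], [0, 0, 0], [0, 0, 0], [0, 0, 0], [0, 0, 0], [0, 0, 0]], force=60)

```text
time: 3.58
tool_pos: [0.4645, -0.3084, 0.0617]
tcp_rot: [2.201, 2.24, 0.001]
wrist_force: [-0.1, -0.3, 0.3]
width: 0.996
```

>>> play_rows(slide=[[0, 0, 0], [0, 0, 0], [0, 0, 0], [0, 0, 0], [0, 0, 0], [0, 0, 0]], delta_rot=[[0, 0, 0], [0, 0, 0], [0, 0, 0], [0, 0, 0], [0, 0, 0], [0, 0, 0]], hand=0, force=60)

```text
time: 4.08
tool_pos: [0.4647, -0.3087, 0.0623]
tcp_rot: [2.2, 2.239, 0.001]
wrist_force: [0.0, -0.6, 1.5]
width: 0.167
```

>>> play_rows(slide=[[0, 0, -1], [0, 0, -2.5], [0, 0, -4], [0, 0, -6], [0, 0, -8], [0, 0, -8], [0, 0, -8]], delta_rot=[[0, 0, 0], [0, 0, 0], [0, 0, 0], [0, 0, 0], [0, 0, 0], [0, 0, 0], [0, 0, 0]])

```text
time: 4.67
tool_pos: [0.4656, -0.3094, 0.1442]
tcp_rot: [2.198, 2.237, 0.002]
wrist_force: [-0.2, 1.3, -1.1]
width: 0.167
```

```bash
python3 - <<'E'
from workcell import *;from h import *
import pickle
s=read_state();print(s["time"],yaw(s),s["tool_pos"],s["width"])
for n in("side","top"):
    p=read_camera(n);pickle.dump(p,open(n+"2.pkl","wb"));b=cv2.cvtColor(p["image"],cv2.COLOR_RGB2BGR)
    b2=b[110:280,290:430] if n=="side" else b[150:230,310:420]
    cv2.imwrite(f"pics/{n}2.png",cv2.resize(b2,None,fx=3.5 if n=="side" else 6,fy=3.5 if n=="side" else 6,interpolation=cv2.INTER_CUBIC))
# lock tip of slot
print(plan(s,(.505,0,.15),78))
E
```

```text
4.6667 1.006814621718976 [ 0.46557322 -0.30940138  0.14420318] 0.16654843014695073
(array([30.86,  4.49, -0.66]), array([ 0.0021,  0.0062, -1.3438]))
```

View pics/side2.png

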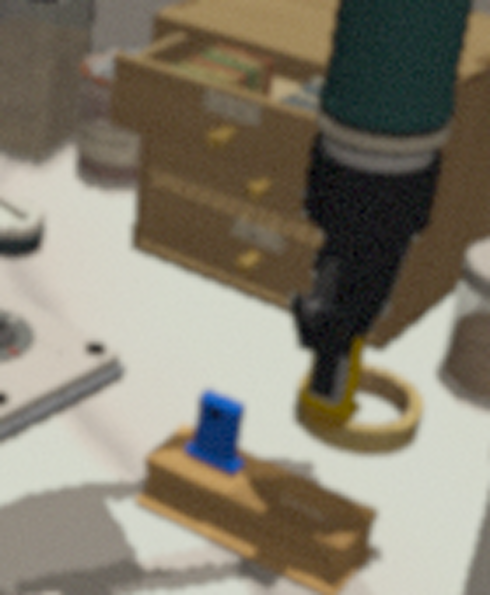

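View pics/top2.png

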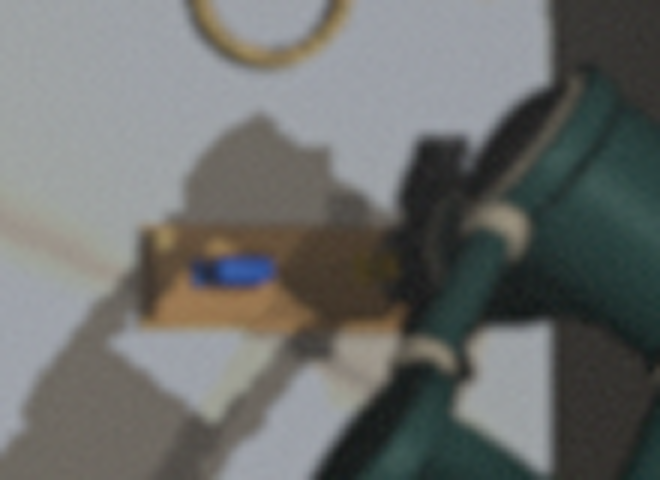

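>>> play_rows(slide=[[0, 0, -3.5], [2, 0.3, -5], [6, 1, -5], [10, 1.5, -5], [14, 2, -5], [18, 2.7, -5], [22, 3.3, -5], [26, 3.9, -5], [29.5, 4.4, -4], [30.9, 4.6, -2], [30.9, 4.6, -1], [30.9, 4.6, -1]], delta_rot=[[0, 0, -0.05], [0, 0, -0.16], [0, 0, -0.28], [0, 0, -0.4], [0, 0, -0.52], [0, 0, -0.64], [0, 0, -0.76], [0, 0, -0.88], [0, 0, -1.0], [0, 0, -1.12], [0, 0, -1.24], [0, 0, -1.345]])

```text
time: 5.77
tool_pos: [0.501, 0.0033, 0.1468]
tcp_rot: [-0.312, -3.119, 0.001]
wrist_force: [-0.2, -0.5, 0.0]
width: 0.167
```

```bash
python3 - <<'E'
from workcell import *;from h import *
import pickle
s=read_state();print(s["time"],yaw(s),s["tool_pos"],s["width"])
p0=pickle.load(open("side.pkl","rb"));t0=pickle.load(open("top.pkl","rb"))
for q,n in((t0,"top"),(p0,"side")):
    # slot direction: darkness-weighted PCA inside 19mm radius
    c=(.5092,.0025) if n=="top" else (.5037,-.0022)
    r=rect(q,c[0]-.02,c[0]+.02,c[1]-.02,c[1]+.02,.0315,4000).astype(float).mean(2)
    r=cv2.GaussianBlur(r,(0,0),3);v,u=np.mgrid[:r.shape[0],:r.shape[1]];k=np.hypot(v-80,u-80)<64
    best=[]
    for pc in(8,12,18,25):
        m=k&(r<np.percentile(r[k],pc));P=np.c_[u[m],v[m]].astype(float);w,V=np.linalg.eigh(np.cov(P.T));d=V[:,1]
        if d[1]>0:d=-d
        best.append((round(np.degrees(np.arctan2(d[0],-d[1])),1),P.mean(0).round(1),w.round()))
    print(n,best)
for n in("side","top"):
    p=read_camera(n);pickle.dump(p,open(n+"3.pkl","wb"));b=cv2.cvtColor(p["image"],cv2.COLOR_RGB2BGR)
    b2=b[120:250,220:360] if n=="side" else b[130:230,220:340]
    cv2.imwrite(f"pics/{n}3.png",cv2.resize(b2,None,fx=4.5 if n=="side" else 5,fy=4.5 if n=="side" else 5,interpolation=cv2.INTER_CUBIC))
E
```

```text
5.7667 78.57110455459959 [0.5009522  0.00325666 0.14680279] 0.16718050994699973
top [(np.float64(15.9), array([84. , 68.6]), array([  18., 1854.])), (np.float64(15.8), array([81.7, 75.8]), array([  24., 1811.])), (np.float64(15.9), array([80.5, 78.8]), array([  36., 1606.])), (np.float64(15.8), array([80. , 79.9]), array([  58., 1452.]))]
side [(np.float64(15.2), array([89.6, 71.4]), array([  18., 1836.])), (np.float64(15.4), array([88.3, 76. ]), array([  27., 1733.])), (np.float64(15.3), array([87.7, 79. ]), array([  35., 1458.])), (np.float64(15.4), array([87.8, 80.2]), array([  60., 1365.]))]
```

View pics/side3.png

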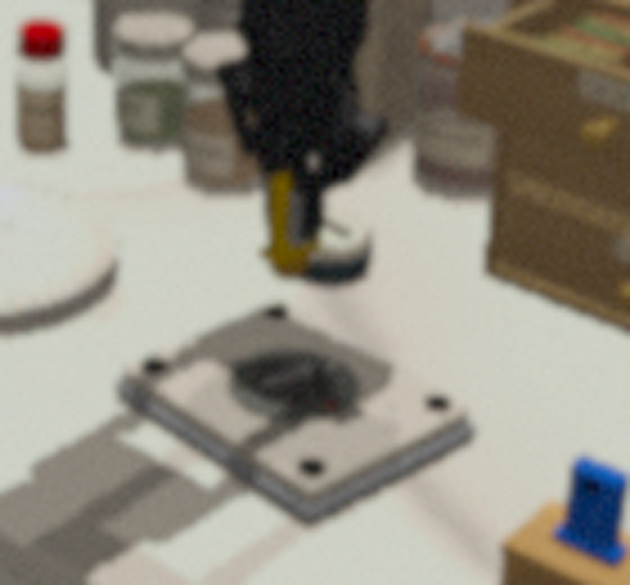

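View pics/top3.png

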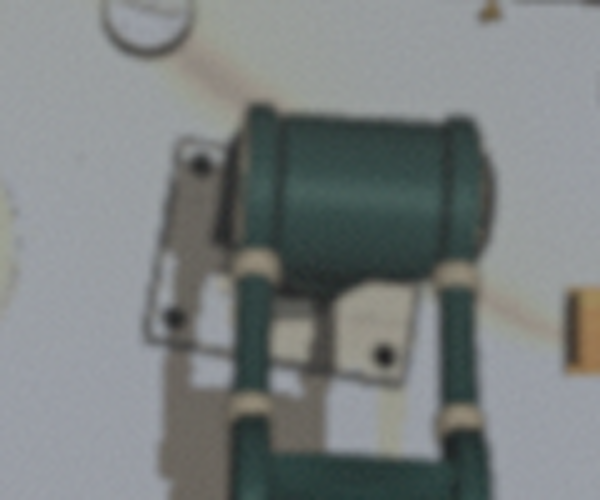

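```bash
python3 - <<'E'
from fit import *
p=pickle.load(open("side3.pkl","rb"))
b=cv2.cvtColor(p["image"],cv2.COLOR_RGB2BGR)
tcp=np.array([0.50095,.00326,.1468]);a=np.radians(78.57)  # key x along tool y
C=box(-.0025,.0025,-.0155,.0155,-.018,0)
Rz=Ro.from_euler("z",a).as_matrix()
S=9;c0=np.array([250,140])
o=cv2.resize(b[140:200,250:330],None,fx=S,fy=S,interpolation=cv2.INTER_CUBIC)
for bx,col in((HB,(0,255,0)),(SB,(255,255,0)),(C,(0,0,255))):
    q=proj(p,bx@Rz.T+tcp-[0,0,.0203]);h=cv2.convexHull(((q-c0+.5)*S-.5).astype(np.int32));cv2.polylines(o,[h],True,col,1)
cv2.imwrite("pics/ov3.png",o)
E
```

```text
(no output)
```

View pics/ov3.png

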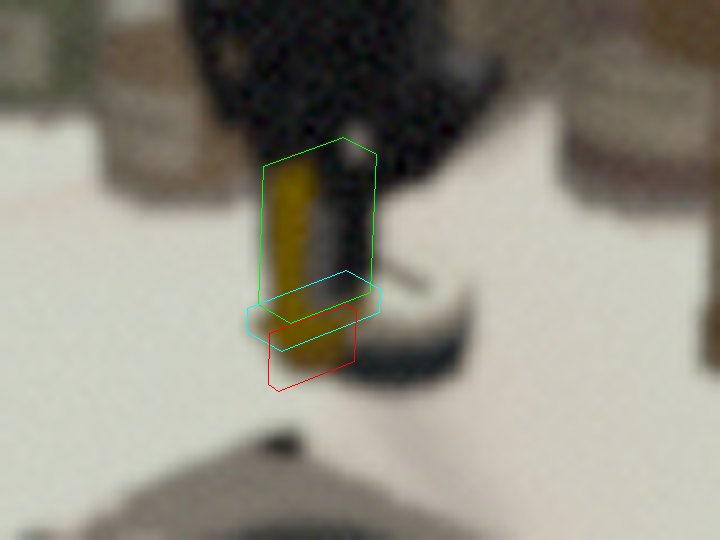

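```bash
python3 - <<'E'
from workcell import *;from h import *
s=read_state();print(s["tool_pos"]);print(plan(s,(.506,.001,.078),74.4))
E
```

```text
[0.50256588 0.00220577 0.14895249]
(array([-0.39, -0.04,  7.09]), array([-0.0009, -0.0039,  0.0655]))
```

>>> play_rows(slide=[[-0.4, 0, 3], [-0.4, 0, 5.5], [-0.4, 0, 7.1], [-0.4, 0, 7.1], [-0.4, 0, 7.1]], delta_rot=[[0, 0, 0.066], [0, 0, 0.066], [0, 0, 0.066], [0, 0, 0.066], [0, 0, 0.066]])

```text
time: 6.28
tool_pos: [0.5049, 0.0011, 0.0768]
tcp_rot: [-0.43, -3.105, 0.001]
wrist_force: [0.7, -0.2, -0.7]
width: 0.166
```

```bash
python3 - <<'E'
from workcell import *;from fit import *
s=read_state();print(s["time"],yaw(s),s["tool_pos"],s["width"],s["wrist_force"]);print(plan(s,(.506,.001,.058),74.4))
p=read_camera("side");pickle.dump(p,open("side4.pkl","wb"));b=cv2.cvtColor(p["image"],cv2.COLOR_RGB2BGR)
S=9;c0=np.array([245,160]);o=cv2.resize(b[160:225,245:330],None,fx=S,fy=S,interpolation=cv2.INTER_CUBIC)
cv2.imwrite("pics/s4.png",o)
E
```

```text
6.2833 74.217934609562 [0.50492381 0.00112931 0.07676778] 0.1660299678631926 [ 0.68674663 -0.16172826 -0.68702499]
(array([-0.12,  0.02,  1.88]), array([-0.0018, -0.0071, -0.0032]))
```

View pics/s4.png

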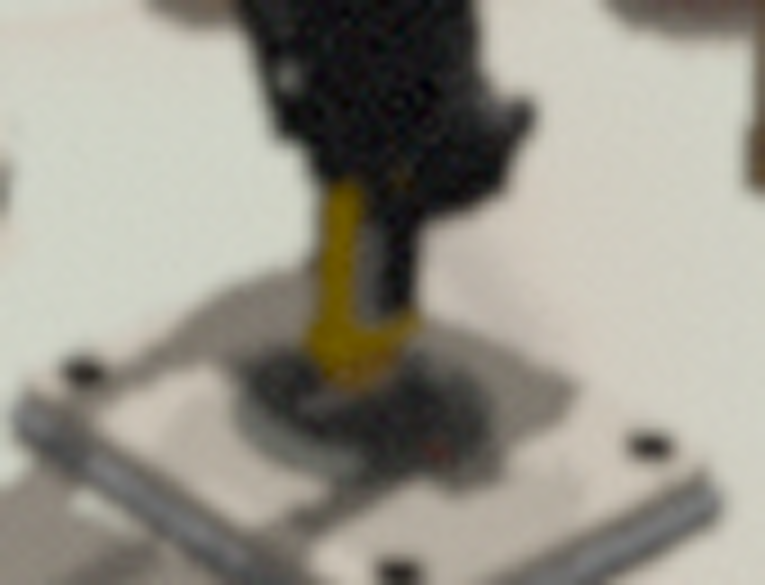

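```bash
python3 - <<'E'
from fit import *
p=pickle.load(open("side4.pkl","rb"));c0=np.array([245,160]);S=9
for P in((.505,.0011,.0385),(.505,.0011,.0565),(.505,.0011,.0315),(.5037,-.0022,.0315),(.509,.0025,.0315)): print(P,proj(p,P),(proj(p,P)-c0+.5)*S)
p0=pickle.load(open("side.pkl","rb"))
b=cv2.cvtColor(p0["image"],cv2.COLOR_RGB2BGR)
o=cv2.resize(b[160:225,245:330],None,fx=S,fy=S,interpolation=cv2.INTER_CUBIC)
th=np.linspace(0,2*np.pi,60)
for (x,y),col in(((.5037,-.0022),(0,255,0)),((.505,.001),(0,0,255))):
    q=(proj(p0,np.c_[x+.027*np.cos(th),y+.027*np.sin(th),0*th+.0315])-c0+.5)*S
    cv2.polylines(o,[q.astype(np.int32)],True,col,1)
cv2.imwrite("pics/s4b.png",o)
E
```

```text
(0.505, 0.0011, 0.0385) [[284.75492869 201.92332478]] [[362.29435821 381.809923  ]]
(0.505, 0.0011, 0.0565) [[284.98607171 196.58917757]] [[364.37464535 333.80259809]]
(0.505, 0.0011, 0.0315) [[284.6659996  203.97556437]] [[361.49399642 400.28007936]]
(0.5037, -0.0022, 0.0315) [[285.30182516 204.56560764]] [[367.21642643 405.59046876]]
(0.509, 0.0025, 0.0315) [[285.12557062 203.24115125]] [[365.63013557 393.67036124]]
```

View pics/s4b.png

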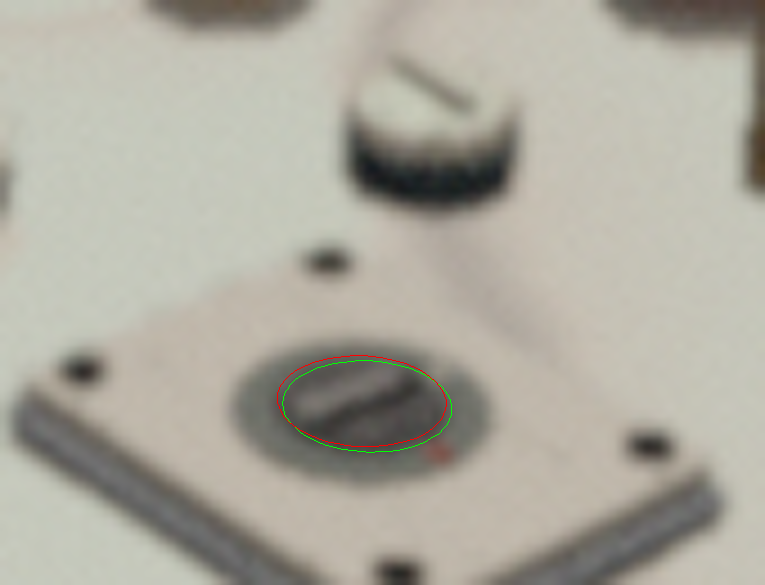

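>>> play_rows(slide=[[-0.12, 0, 0.6], [-0.12, 0, 1.1], [-0.12, 0, 1.5], [-0.12, 0, 1.8], [-0.12, 0, 1.85], [-0.12, 0, 1.85]], delta_rot=[[0, 0, 0], [0, 0, 0], [0, 0, 0], [0, 0, 0], [0, 0, 0], [0, 0, 0]])

```text
time: 6.83
tool_pos: [0.5072, 0.0008, 0.0594]
tcp_rot: [-0.43, -3.107, 0.001]
wrist_force: [-0.6, -0.4, -0.1]
width: 0.169
```

```bash
python3 - <<'E'
from workcell import *;from fit import *
s=read_state();print(s["time"],yaw(s),s["tool_pos"],s["width"],s["wrist_force"],s["torque"])
p=read_camera("side");b=cv2.cvtColor(p["image"],cv2.COLOR_RGB2BGR)
S=9;cv2.imwrite("pics/s5.png",cv2.resize(b[160:225,245:330],None,fx=S,fy=S,interpolation=cv2.INTER_CUBIC))
E
```

```text
6.8333 74.24506811589296 [0.5071611  0.0008016  0.05940056] 0.1689056968024439 [-0.60839184 -0.38981968 -0.09463422] [ 0.04262616 -0.00333657  0.05473272]
```

View pics/s5.png

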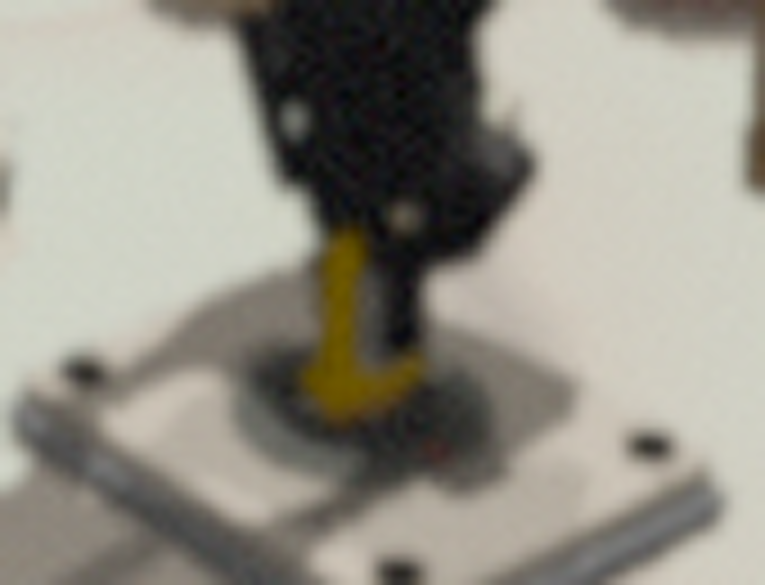

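>>> play_rows(slide=[[0, 0, 0.1], [0, 0, 0.1], [0, 0, 0.1], [0, 0, 0.1], [0, 0, 0.1], [0, 0, 0.1], [0, 0, 0.1], [0, 0, 0.1], [0, 0, 0.1], [0, 0, 0.1], [0, 0, 0.1], [0, 0, 0.1]], delta_rot=[[0, 0, 0.08], [0, 0, 0.18], [0, 0, 0.28], [0, 0, 0.38], [0, 0, 0.48], [0, 0, 0.58], [0, 0, 0.68], [0, 0, 0.78], [0, 0, 0.88], [0, 0, 0.98], [0, 0, 1.08], [0, 0, 1.18]])

```text
time: 7.88
tool_pos: [0.5087, 0.0021, 0.0593]
tcp_rot: [-2.094, -2.339, -0.001]
wrist_force: [2.1, 3.9, -0.4]
width: 0.166
```

```bash
python3 - <<'E'
from workcell import *;from fit import *
s=read_state();print(s["time"],yaw(s),s["tool_pos"],s["width"],s["wrist_force"],s["torque"],s["q"])
p=read_camera("side");b=cv2.cvtColor(p["image"],cv2.COLOR_RGB2BGR)
S=9;cv2.imwrite("pics/s6.png",cv2.resize(b[160:225,245:330],None,fx=S,fy=S,interpolation=cv2.INTER_CUBIC))
E
```

```text
7.8833 6.322775006253056 [0.5086649  0.00205382 0.05925523] 0.1663453227923742 [ 2.05631864  3.85607601 -0.38537588] [ 0.86877444 -0.37320608  0.12528088] [-0.04628402  0.13994516  2.1170784   0.0026079   0.8861668  -0.15828666]
```

View pics/s6.png

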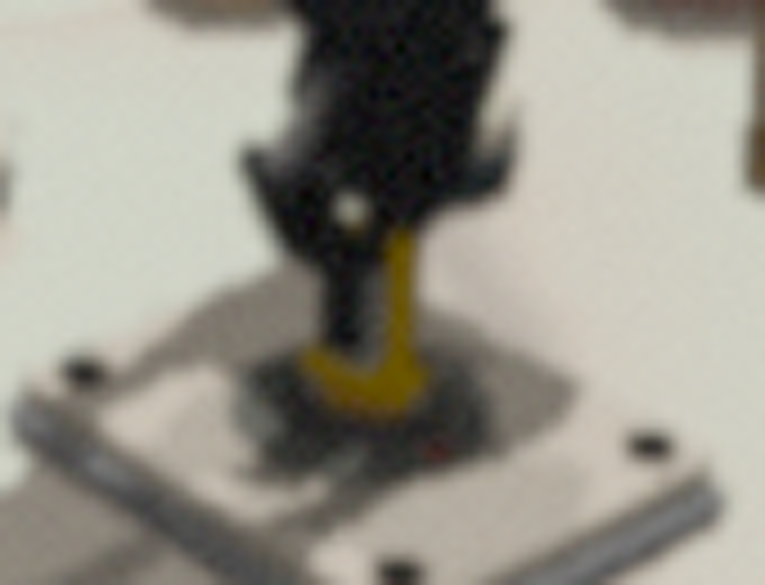

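>>> play_rows(slide=[[0, 0, 0], [0, 0, 0], [0, 0, 0], [0, 0, 0], [0, 0, 0], [0, 0, 0]], delta_rot=[[0, 0, 0.08], [0, 0, 0.16], [0, 0, 0.24], [0, 0, 0.32], [0, 0, 0.38], [0, 0, 0.4]])

```text
time: 8.43
tool_pos: [0.5085, 0.0019, 0.0594]
tcp_rot: [-2.521, -1.871, 0.001]
wrist_force: [-0.8, 1.9, 0.1]
width: 0.17
```

```bash
python3 - <<'E'
from workcell import *;from fit import *
s=read_state();print(s["time"],yaw(s),s["tool_pos"],s["width"],s["wrist_force"],s["torque"])
E
```

```text
8.4333 -16.83396864807136 [0.5085315  0.00193721 0.05941415] 0.17012380215639578 [-0.80561457  1.93908574  0.10361535] [0.20881495 0.0756674  0.1363769 ]
```

>>> play_rows(slide=[[0, 0, 0], [0, 0, 0], [0, 0, 0]], delta_rot=[[0, 0, 0.06], [0, 0, 0.1], [0, 0, 0.1]])

```text
time: 8.68
tool_pos: [0.5084, 0.002, 0.0594]
tcp_rot: [-2.61, -1.744, 0.001]
wrist_force: [0.1, 0.2, -0.8]
width: 0.169
```

```bash
python3 - <<'E'
from workcell import *;from fit import *
s=read_state();print(s["time"],yaw(s),s["tool_pos"],s["width"],s["wrist_force"],s["torque"])
p=read_camera("side");b=cv2.cvtColor(p["image"],cv2.COLOR_RGB2BGR)
S=9;cv2.imwrite("pics/s7.png",cv2.resize(b[160:225,245:330],None,fx=S,fy=S,interpolation=cv2.INTER_CUBIC))
E
```

```text
8.6833 -22.482619772310972 [0.50840349 0.00195471 0.05944185] 0.16928426704412175 [ 0.05951306  0.16251021 -0.83307724] [0.22155274 0.05351492 0.10784623]
```

View pics/s7.png

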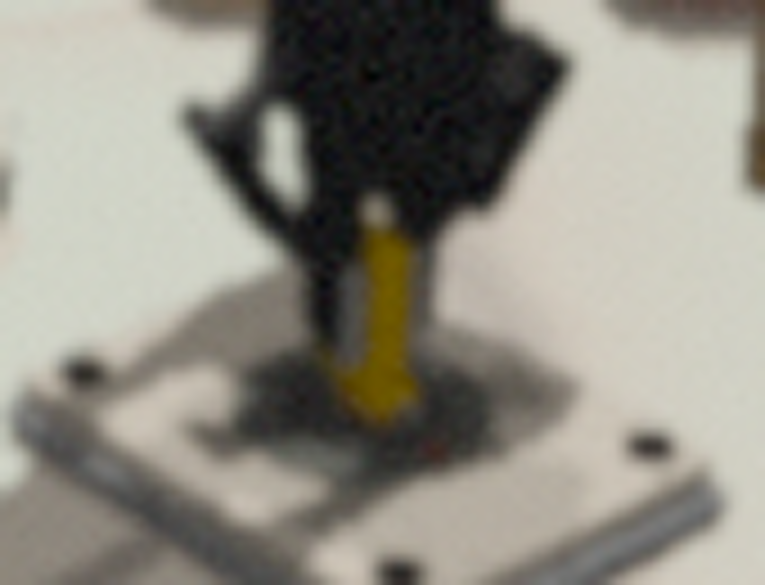

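>>> play_rows(slide=[[0, 0, 0], [0, 0, 0], [0, 0, 0]], delta_rot=[[0, 0, 0.06], [0, 0, 0.1], [0, 0, 0.1]])

```text
time: 8.98
tool_pos: [0.5083, 0.0019, 0.0594]
tcp_rot: [-2.691, -1.617, 0.002]
wrist_force: [-0.8, 1.5, -1.4]
width: 0.17
```

```bash
python3 - <<'E'
from workcell import *;from fit import *
s=read_state();print(s["time"],yaw(s),s["tool_pos"],s["width"],s["wrist_force"],s["torque"],s["joint_torque"])
E
```

```text
8.9833 -27.974467174772943 [0.50829049 0.00194671 0.05942662] 0.17006045368561953 [-0.80720672  1.52240153 -1.38488133] [0.20933    0.0740674  0.55031359] [ -1.12463214 -37.89618015 -30.15497804   0.05088792  -0.09623399
   0.96781913]
```

>>> play_rows(slide=[[0, 0, 0], [0, 0, 0], [0, 0, 0], [0, 0, 0], [0, 0, -0.8], [0, 0, -2], [0, 0, -4.5], [0, 0, -7], [0, 0, -7]], delta_rot=[[0, 0, 0.03], [0, 0, 0.03], [0, 0, -0.08], [0, 0, -0.15], [0, 0, -0.15], [0, 0, -0.15], [0, 0, -0.15], [0, 0, -0.15], [0, 0, -0.15]])

```text
time: 9.73
tool_pos: [0.5128, 0.0016, 0.1362]
tcp_rot: [2.561, 1.812, 0.011]
wrist_force: [1.3, -0.5, 0.3]
width: 0.165
```

```bash
python3 - <<'E'
from workcell import *;from fit import *
t0=pickle.load(open("top.pkl","rb"));s0=pickle.load(open("side.pkl","rb"))
print("plate",ray(t0,(195.4,179.8),.02),ray(s0,(217.1,176.4),.015))
for p,n in((t0,"t"),(s0,"s")):
    C=cloud(p);im=p["image"].astype(int)
    r=C[(abs(C[...,0]-.51)<.12)&(abs(C[...,1]-.29)<.13)&(C[...,2]>.005)&(C[...,2]<.035)]
    print(n,len(r),r.min(0),r.max(0),np.percentile(r,[2,50,98],axis=0).round(3))
s=read_state();print(s["time"],yaw(s),s["tool_pos"],s["width"],s["wrist_force"],s["torque"])
p=read_camera("side");b=cv2.cvtColor(p["image"],cv2.COLOR_RGB2BGR)
S=9;cv2.imwrite("pics/s8.png",cv2.resize(b[160:225,245:330],None,fx=S,fy=S,interpolation=cv2.INTER_CUBIC))
E
```

```text
plate [[0.51178693 0.29345905 0.02      ]] [[0.51358089 0.28795339 0.015     ]]
t 2207 [0.39005934 0.16169426 0.00500507] [0.62992263 0.41862035 0.03166695] [[0.423 0.2   0.005]
 [0.52  0.297 0.011]
 [0.611 0.39  0.025]]
s 1063 [0.41555645 0.19308061 0.00500715] [0.61481726 0.39861449 0.02306086] [[0.425 0.204 0.005]
 [0.527 0.309 0.01 ]
 [0.607 0.388 0.021]]
9.7333 -19.45584342237291 [0.51281205 0.00155185 0.1361624 ] 0.16495892108965635 [ 1.33076219 -0.4640651   0.30940587] [-0.04307092 -0.03140217 -0.02205094]
```

View pics/s8.png

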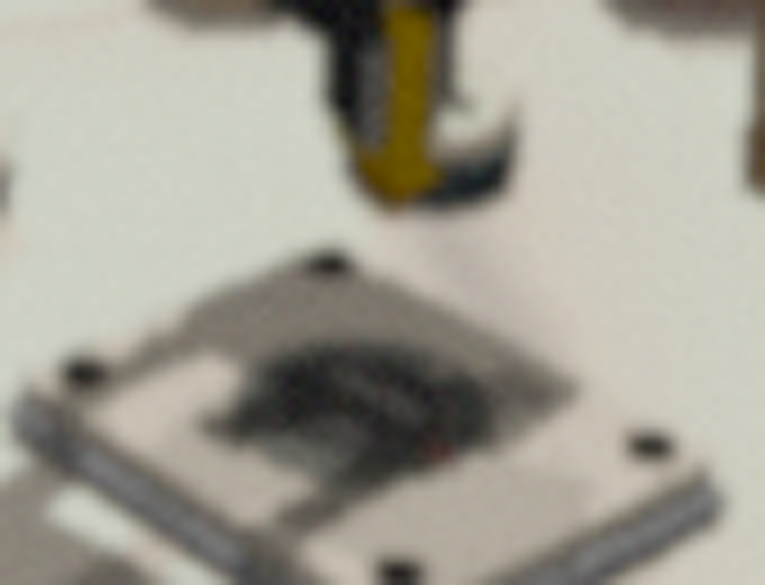

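```bash
python3 - <<'E'
from workcell import *;from fit import *
s=read_state();print(s["tool_pos"],plan(s,(.514,.292,.15),-19.4))
E
```

```text
[0.51176956 0.00160257 0.13407833] (array([27.46, -9.45, -1.56]), array([ 0.0055, -0.003 , -0.0008]))
```

>>> play_rows(slide=[[2, -0.7, -1.6], [6, -2, -1.6], [10, -3.4, -1.6], [14, -4.8, -1.6], [18, -6.2, -1.6], [22, -7.6, -1.6], [25.5, -8.8, -1.6], [27.5, -9.5, -1.6], [27.5, -9.5, -1.6], [27.5, -9.5, -1.6]], delta_rot=[[0, 0, 0], [0, 0, 0], [0, 0, 0], [0, 0, 0], [0, 0, 0], [0, 0, 0], [0, 0, 0], [0, 0, 0], [0, 0, 0], [0, 0, 0]])

```text
time: 10.62
tool_pos: [0.5128, 0.2934, 0.1497]
tcp_rot: [2.56, 1.815, 0.006]
wrist_force: [-0.1, -0.4, -0.0]
width: 0.167
```

```bash
python3 - <<'E'
from workcell import *;from fit import *
s=read_state();print(s["time"],yaw(s),s["tool_pos"],s["width"])
p=read_camera("side");b=cv2.cvtColor(p["image"],cv2.COLOR_RGB2BGR)
cv2.imwrite("pics/s9.png",cv2.resize(b[100:240,160:340],None,fx=4,fy=4,interpolation=cv2.INTER_CUBIC))
p=read_camera("top");cv2.imwrite("pics/rt9.png",rect(p,.448,.568,-.06,.06,.0315,4500))
print(plan(s,(.514,.292,.047),yaw(s)))
E
```

```text
10.6167 -19.320314294061337 [0.51284904 0.2934068  0.14969176] 0.16673552671096487
(array([-0.11,  0.11, 10.27]), array([ 0.0047, -0.0016,  0.    ]))
```

View pics/s9.png

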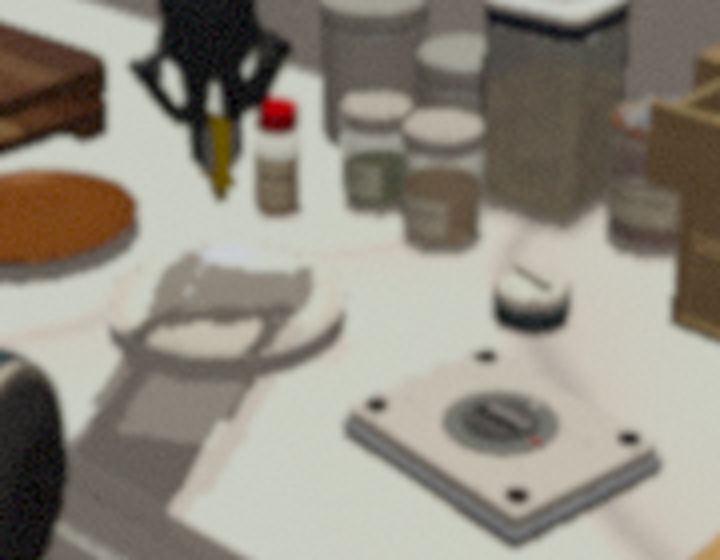

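View pics/rt9.png

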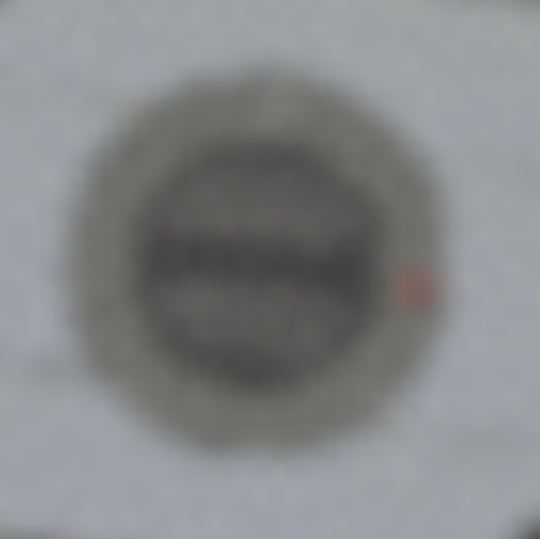

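```bash
cat > slotang.py <<'E'
from fit import *
def ang(q,n):
    c=(.5092,.0025) if n=="top" else (.5037,-.0022)
    r=rect(q,c[0]-.02,c[0]+.02,c[1]-.02,c[1]+.02,.0315,4000).astype(float).mean(2)
    r=cv2.GaussianBlur(r,(0,0),3);v,u=np.mgrid[:r.shape[0],:r.shape[1]];k=np.hypot(v-80,u-80)<64
    o=[]
    for pc in(8,12,18,25):
        m=k&(r<np.percentile(r[k],pc));P=np.c_[u[m],v[m]].astype(float);w,V=np.linalg.eigh(np.cov(P.T));d=V[:,1]
        o.append((round(np.degrees(np.arctan2(d[0],-d[1]))%180,1),w.round()))
    return o
E
python3 - <<'E'
from workcell import *;from slotang import *
for n in("top","side"):
    p=read_camera(n);print(n,ang(p,n));im=p["image"].astype(int)
    q=pickle.load(open(n+".pkl","rb"))["image"].astype(int)
    cv2.imwrite(f"pics/ra_{n}.png",rect(p,.468,.548,-.04,.04,.0315,6000))
    P=rect(p,.448,.568,-.06,.06,.0315,4500).astype(int);m=(P[...,2]-P[...,0]>25)
    a=np.argwhere(m);c=(.5092,.0025) if n=="top" else (.5037,-.0022)
    x=.568-a[:,0].mean()/4500-c[0];y=.06-a[:,1].mean()/4500-c[1];print("red",len(a),np.degrees(np.arctan2(-y,x)))
E
```

```text
top [(np.float64(95.5), array([  18., 1943.])), (np.float64(95.7), array([  22., 1652.])), (np.float64(96.2), array([  33., 1501.])), (np.float64(96.6), array([  57., 1412.]))]
red 400 98.39105485444577
side [(np.float64(93.7), array([ 19., 726.])), (np.float64(94.9), array([  22., 1084.])), (np.float64(95.0), array([  35., 1183.])), (np.float64(95.1), array([  60., 1211.]))]
red 2112 101.91590050480332
```

View pics/ra_side.png

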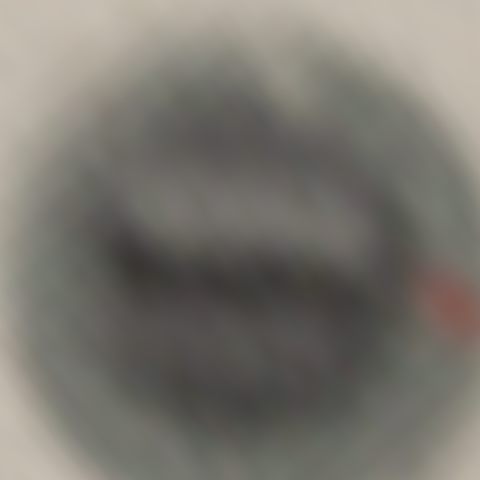

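>>> play_rows(slide=[[0, 0, 2.5], [0, 0, 5.5], [0, 0, 8], [0, 0, 9.4], [0, 0, 9.9], [0, 0, 10.1], [0, 0, 10.2], [0, 0, 10.2]], delta_rot=[[0, 0, 0], [0, 0, 0], [0, 0, 0], [0, 0, 0], [0, 0, 0], [0, 0, 0], [0, 0, 0], [0, 0, 0]])

```text
time: 11.48
tool_pos: [0.5151, 0.2912, 0.0493]
tcp_rot: [2.564, 1.809, 0.011]
wrist_force: [0.5, 0.4, -0.7]
width: 0.168
```

```bash
python3 - <<'E'
from workcell import *;from fit import *
s=read_state();print(s["time"],yaw(s),s["tool_pos"],s["width"],s["wrist_force"],s["torque"])
p=read_camera("side");b=cv2.cvtColor(p["image"],cv2.COLOR_RGB2BGR)
cv2.imwrite("pics/s10.png",cv2.resize(b[120:210,170:260],None,fx=6,fy=6,interpolation=cv2.INTER_CUBIC))
E
```

```text
11.4833 -19.585468592830168 [0.5151102  0.29117633 0.04931443] 0.16788288831216366 [ 0.45741758  0.42069246 -0.67858008] [0.01851957 0.01931965 0.01648861]
```

View pics/s10.png

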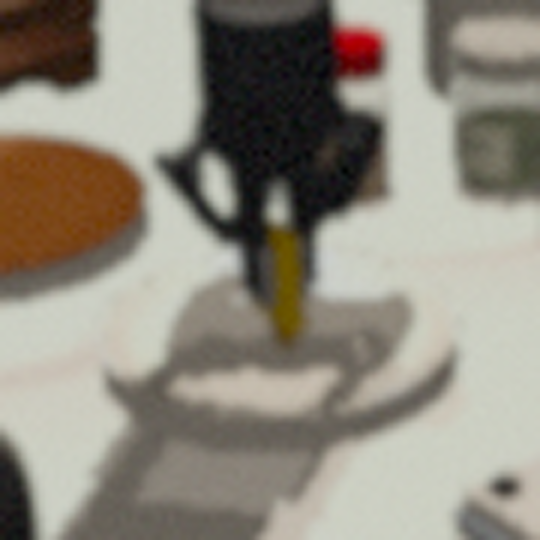

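>>> play_rows(slide=[[0, 0, 0.1], [0, 0, 0.2], [0, 0, 0.3], [0, 0, 0.35], [0, 0, 0.35]], delta_rot=[[0, 0, 0], [0, 0, 0], [0, 0, 0], [0, 0, 0], [0, 0, 0]])

```text
time: 11.95
tool_pos: [0.5151, 0.2914, 0.046]
tcp_rot: [2.564, 1.81, 0.011]
wrist_force: [0.5, -0.6, -0.0]
width: 0.17
```

>>> play_rows(slide=[[0, 0, 0.1], [0, 0, 0.15], [0, 0, 0.15]], delta_rot=[[0, 0, 0], [0, 0, 0], [0, 0, 0]])

```text
time: 12.2
tool_pos: [0.5153, 0.2916, 0.0458]
tcp_rot: [2.564, 1.81, 0.011]
wrist_force: [-2.9, -2.1, 6.7]
width: 0.169
```

>>> play_rows(slide=[[0, 0, -0.1], [0, 0, -0.1], [0, 0, -0.1], [0, 0, -0.1], [0, 0, -0.1]], delta_rot=[[0, 0, 0], [0, 0, 0], [0, 0, 0], [0, 0, 0], [0, 0, 0]], hand=0.8)

```text
time: 12.62
tool_pos: [0.5152, 0.2915, 0.0465]
tcp_rot: [2.564, 1.81, 0.011]
wrist_force: [0.1, 0.3, 0.1]
width: 0.801
```

```bash
python3 - <<'E'
from workcell import *;from fit import *
s=read_state();print(s["time"],yaw(s),s["tool_pos"],s["width"],s["wrist_force"],s["torque"])
p=read_camera("side");b=cv2.cvtColor(p["image"],cv2.COLOR_RGB2BGR)
cv2.imwrite("pics/s11.png",cv2.resize(b[120:210,170:260],None,fx=6,fy=6,interpolation=cv2.INTER_CUBIC))
E
```

```text
12.6167 -19.55339839300897 [0.5151766  0.29147381 0.04652889] 0.8007926745342815 [0.13619395 0.27772728 0.1236714 ] [-0.03702804  0.02865954 -0.01593532]
```

View pics/s11.png

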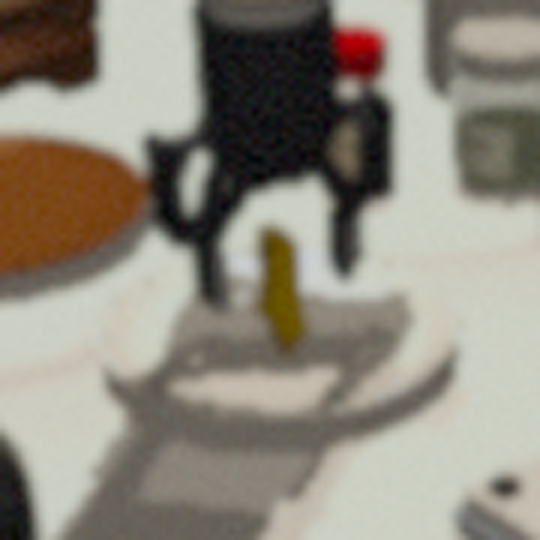

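>>> play_rows(slide=[[0, 0, 0], [0, 0, 0], [0, 0, 0], [0, 0, 0]], delta_rot=[[0, 0, 0], [0, 0, 0], [0, 0, 0], [0, 0, 0]], hand=0.8)

```text
time: 13.0
tool_pos: [0.5151, 0.2915, 0.0465]
tcp_rot: [2.564, 1.81, 0.01]
wrist_force: [-0.8, -0.5, -0.3]
width: 0.796
```

```bash
python3 - <<'E'
from workcell import *;from fit import *
s=read_state();print(s["time"],s["wrist_force"])
p=read_camera("side");b=cv2.cvtColor(p["image"],cv2.COLOR_RGB2BGR)
cv2.imwrite("pics/s12.png",cv2.resize(b[120:210,170:260],None,fx=6,fy=6,interpolation=cv2.INTER_CUBIC))
E
```

```text
13.0 [-0.79854897 -0.52470246 -0.30654055]
```

View pics/s12.png

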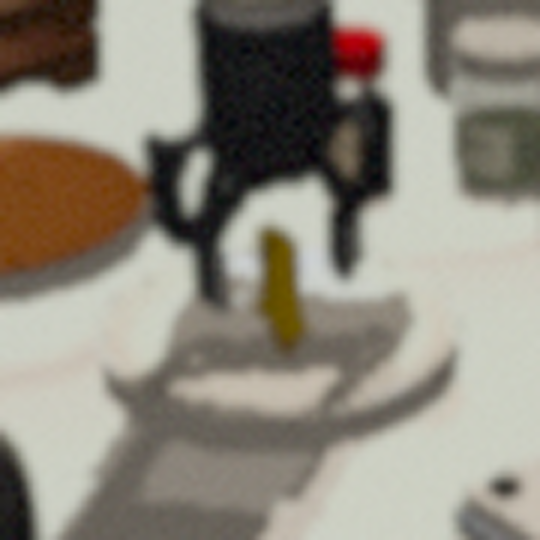

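>>> play_rows(slide=[[0, 0, -1], [0, 0, -3], [0, 0, -6], [0, 0, -9], [0, 0, -12], [0, 0, -14], [0, 0, -14], [0, 0, -14]], delta_rot=[[0, 0, 0], [0, 0, 0], [0, 0, 0], [0, 0, 0], [0, 0, 0], [0, 0, 0], [0, 0, 0], [0, 0, 0]])

```text
time: 13.72
tool_pos: [0.5154, 0.292, 0.1894]
tcp_rot: [2.563, 1.81, 0.018]
wrist_force: [-0.5, 0.1, -0.3]
width: 0.798
```

```bash
python3 - <<'E'
from workcell import *;from slotang import *
s=read_state();print(s["time"],s["tool_pos"],s["wrist_force"])
p=read_camera("side");b=cv2.cvtColor(p["image"],cv2.COLOR_RGB2BGR);print(ang(p,"side"))
cv2.imwrite("pics/s13.png",cv2.resize(b[120:270,160:400],None,fx=3.3,fy=3.3,interpolation=cv2.INTER_CUBIC))
p=read_camera("top");b=cv2.cvtColor(p["image"],cv2.COLOR_RGB2BGR);print(ang(p,"top"))
cv2.imwrite("pics/t13.png",cv2.resize(b[120:230,140:400],None,fx=3,fy=3,interpolation=cv2.INTER_CUBIC))
E
```

```text
13.7167 [0.51540508 0.29198949 0.18937557] [-0.52946448  0.05901174 -0.3175438 ]
[(np.float64(94.7), array([ 15., 656.])), (np.float64(94.7), array([ 20., 848.])), (np.float64(95.1), array([ 38., 998.])), (np.float64(96.3), array([  62., 1202.]))]
[(np.float64(96.7), array([  16., 1506.])), (np.float64(96.4), array([  21., 1424.])), (np.float64(96.6), array([  32., 1392.])), (np.float64(96.6), array([  57., 1348.]))]
```

View pics/s13.png

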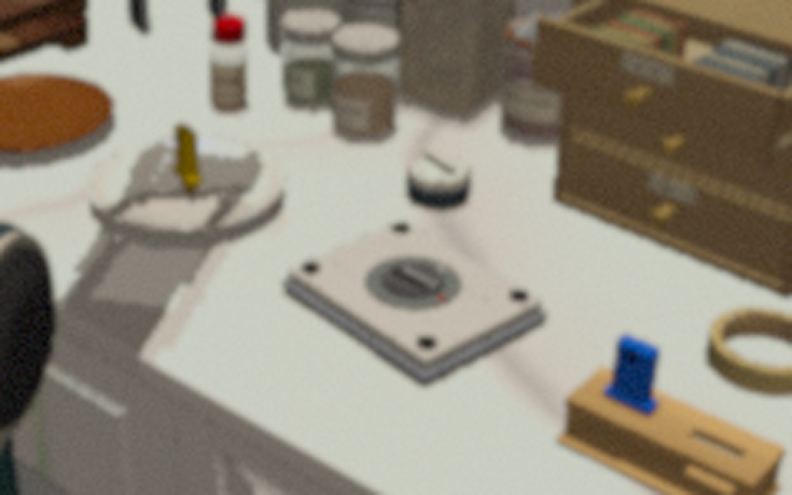

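View pics/t13.png

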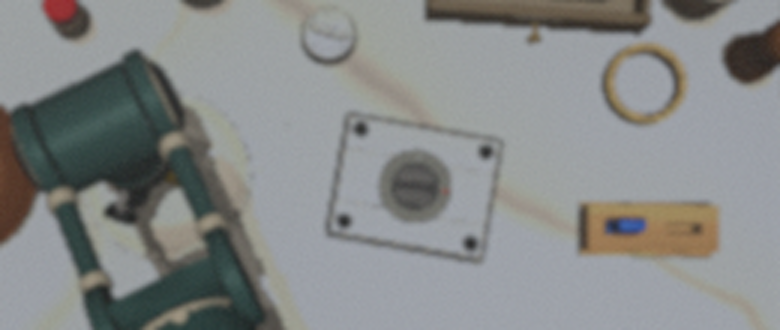

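>>> play_rows(slide=[[0, 0, 0], [0, 0, 0], [0, 0, 0], [0, 0, 0], [0, 0, 0], [0, 0, 0], [0, 0, 0], [0, 0, 0], [0, 0, 0], [0, 0, 0], [0, 0, 0], [0, 0, 0]], delta_rot=[[0, 0, 0], [0, 0, 0], [0, 0, 0], [0, 0, 0], [0, 0, 0], [0, 0, 0], [0, 0, 0], [0, 0, 0], [0, 0, 0], [0, 0, 0], [0, 0, 0], [0, 0, 0]])

```text
time: 14.82
tool_pos: [0.5135, 0.291, 0.186]
tcp_rot: [2.564, 1.81, 0.009]
wrist_force: [-0.7, 0.6, 0.1]
width: 0.799
```

```bash
python3 - <<'E'
from workcell import *;from slotang import *
p=read_camera("side");b=cv2.cvtColor(p["image"],cv2.COLOR_RGB2BGR)
cv2.imwrite("pics/s14.png",cv2.resize(b[140:200,180:260],None,fx=8,fy=8,interpolation=cv2.INTER_CUBIC))
p=read_camera("side");b=cv2.cvtColor(p["image"],cv2.COLOR_RGB2BGR)
C=cloud(p);im=p["image"].astype(int);m=(np.minimum(im[...,0],im[...,1])>1.6*im[...,2]+10);m[:140]=0;m[200:]=0;m[:,:205]=0;m[:,235:]=0
print(m.sum(),C[m].min(0),C[m].max(0),C[m].mean(0))
E
```

```text
84 [0.50138652 0.27235298 0.01692012] [0.51589489 0.29698192 0.08077532] [0.50729871 0.28241971 0.0503804 ]
```

View pics/s14.png

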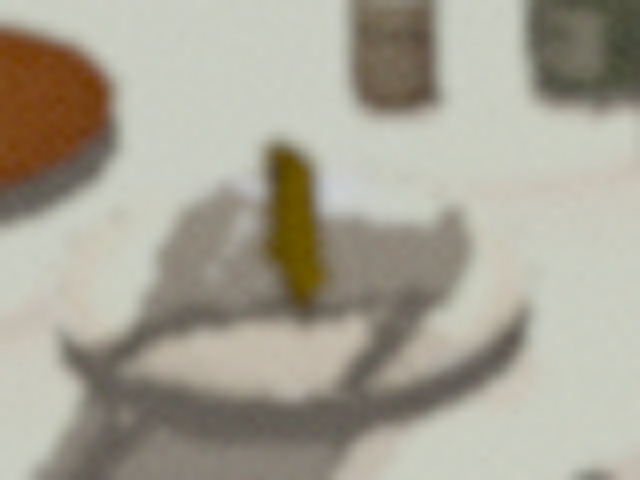

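```bash
python3 - <<'E'
from workcell import *
print(finish_job())
E
```

```text
the job is handed in; nothing more can be done
None
```

The job is handed in: the lock is turned home, and the yellow key stands released on the white plate. I got no verdict back.

- **Key and slot:** I took the yellow key from the rack and put the coin into the slot without resistance, about 10 mm deep. I turned it clockwise until the twisting moment jumped from about 0.1 to 0.55 N m at the stop. Then I eased back within the play and lifted the key out.
- **Lock angle:** In the last pictures the slot points about 95–96° clockwise from the robot's x axis, against about 15.5° at the start. That is a turn of about 1.4 rad, so the lock should be at about 1.45–1.5 rad.
- **Set-down:** I lowered the key until it touched the plate at about 7 N, then opened the gripper and lifted it clear. The key stands near the plate's centre, leaning slightly. Its top is about 81 mm up, as expected for a key standing on the plate, and it looked the same about 1 s later.
- **Blue key:** It still stands in the rack and shows no visible shift.
- **Disagreements:** The two cameras placed the lock up to 6 mm apart, so I aimed between them. The red mark measured 98–102°, about 3–6° past the slot. I relied on the moment jump and the size of the turn as proof that the lock is home.

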